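Fit the overflow sleeve and hold the tank flap open for refilling

ROBOT

A 6-joint arm with a two-finger parallel gripper is mounted at the origin on the work surface. World frame = base frame: x ahead of the robot, y to its left, z up, the work surface at z = 0. Lengths are in mm, angles in degrees, forces in N, time in s.
With the tool pointing down it reaches from about 275 to 850 mm from the base axis. Payload 19 kg.
Tool frame: the origin (TCP) lies at the very end of the fingers, on their centre line; the grasp point (between the pads) lies 19 mm behind it; x points along the fingers, y is the direction in which the jaws open and shut, and the axes are right-handed (so a half turn about x gives the same grasp; the last joint's range is limited). The gripper opens to 85 mm and grips with 20 to 120 N. Pads are 22 mm wide; open, the fingers measure 114 mm over their backs; the gripper's body (76 mm by 85 mm) begins 54 mm behind the grasp point. The pads swing forward as they close: fully open they stand 13 mm farther back than shut.
Start: joints at [63.827, 8.623, 82.357, -0, 89.026, -7.678], TCP at [182.405, 545.266, 197.767] pointing down, gripper open.
Joint ranges: [-160.23, 160.23], [-39.13, 120.54], [6.94, 153.29], [-79.49, 259.48], [9.18, 160.14], [-161.06, 161.06]. Speed limits (degrees/s): [108.29, 108.29, 127.2, 172.46, 172.46, 172.46].

INTERFACE

Orientations are given as [roll, pitch, yaw] about the fixed x, y, z axes, in that order (R = Rz(yaw) Ry(pitch) Rx(roll)).
In Python, from workcell import ctrl gives the robot as it stands.
- The arm moves only by the tool jog_arm, never from a script. Its argument "moves" is a list of rows, each a list of 3 entries, a list of its own where there are three numbers: the shift along the world's x, y, z in cm, then the turn, a rotation vector about the world's x, y, z in rad, then the finger opening in cm, from 0 to 8.54. A call has 1 to 12 rows; each row is the pose to reach, as a shift and turn from the pose commanded when the call began; what a row does not reach only later rows make up. A row lasts 1/8 s, in which the tool goes at most 62.5 mm and 10.7 degrees, less where a joint would pass 70% of its speed; a pose out of reach is approached as far as the arm can. A call with a gripper value outside its range is refused whole. The fingers move at their own pace and stop on an object; the grip force is fixed at half the most. Time passes only in rows, so rows that repeat a pose let the fingers close. It gives the time, the measured TCP pose, the force and the opening at its end, in the units of the state.
- ctrl.sense(): the state, without advancing time (a new reading comes with each control period).
- ctrl.capture(name): name is "scene" or "top" or "wrist"; returns the picture (420x560x3 uint8, red, green, blue); there is no depth.
- ctrl.calibration(name): a dict with "camera_matrix" (3x3 intrinsics, pixels), "T" (4x4, takes a point from camera to world coordinates). Camera axes: x right, y up, looking along -z (the intrinsics and any distortion apply to the point x, -y, -z); pixel columns grow to the right and rows downward; lengths in mm; the calibration is good to about 2 mm. A picture is of the moment at which its call begins: read the wrist's pose just before it. calibration takes no time and is no camera call; for the wrist camera it gives the pose at the moment of the call.
- ctrl.job_done(): hands the job in, once; it reports no verdict.
The state is a dict: "t": time; "q": joint angles; "joint_velocities": joint speeds; "effort": joint torques, N m; "tool_pos": TCP position; "tcp_rot": TCP orientation; "contact_force": force on the tool from outside, world axes, zero at the start; "ft_torque": the same for the moment, N m; "width": finger opening in mm.
Only numpy, scipy, OpenCV 4.12 (cv2) and the standard library are available. Lean on these libraries where they do the work, as an engineer would, in place of code of your own. Each camera call takes 0.05 s, during which the arm holds its last target.

TASK

Get the espresso machine's water tank ready for refilling: slide the blue overflow sleeve all the way down onto the brass spigot on the tank's deck and let go of it, then raise the white filling flap, which falls shut by itself, by its orange bar to 60 degrees from shut (give or take a few degrees). Finish while still holding the flap steady at that angle, so that a colleague can pour. Leave the tumblers, portafilter, tamper and sugar bowl standing where they are.

Things in the scene. Friction and masses are not known exactly. Their poses are not given: they have to be found in the camera images.
- sleeve_mid (a point): Centre (half-way up, on the axis) of the loose blue plastic overflow sleeve: a straight tube open at both ends, 40 mm outside diameter, 29 mm bore, 80 mm tall, about 80 g, standing upright on the counter; z runs along its axis. Both ends are alike. Fully home on the spigot it rests on the deck, this point 40 mm above spigot.
- spigot (a point): Point on the axis of the fixed upright brass spigot, at its foot, level with the tank's deck, 100 mm above the counter. 25 mm in diameter for 25 mm, then tapering to 15 mm over a further 10 mm (35 mm tall in all). Axes are those of the tank. The axis is 90 mm from the tank's front and back faces and 50 mm from its right side; the flap's near edge is 57 mm away.
- tank: The fixed grey water tank, a box 180 mm (x) by 280 mm (y) by 100 mm high; origin at the centre of its underside on the counter, x from its front (bar side, towards the robot) to its back (hinge side), y to the flap's side, z up. The flap covers its left part, the spigot stands on the closed deck at the right.
- flap_hinge (a point): Middle of the flap's hinge line, fixed to the tank, 104 mm above the counter; the hinge line runs along this point's y axis (level), x points to the tank's back, z up.
- flap_bar (a point): Middle of the flap's orange round bar, 10 mm thick, 120 mm long, parallel to the hinge, on two thin arms 55 mm either side. Flap shut: 175 mm in front of (-x) and 30 mm above the hinge line, 134 mm above the counter, 25 mm beyond the flap's front edge, free by 22 mm below. It swings up and back about the hinge line (radius 178 mm) and can turn between the fingers.
- flap (a joint): Opening angle of the white filling flap (150 mm deep, 165 mm wide, 8 mm thick, about 250 g) in rad: 0 shut (lying level), growing as it opens, 1.047 is the wanted 60 degrees, end stop at 1.75. Its weight and a spring always pull it shut (about 2 N at the bar); it drops when let go.
- sleeve: The same blue sleeve; origin at the centre of its lower end, z up its axis.
- tumbler0_mid (a point): Centre, half-way up, of one of four glass tumblers in a row behind the tank, 62 mm across the rim, 72 mm tall, loose. Leave it alone.
- tumbler1_mid (a point): Centre, half-way up, of one of four glass tumblers in a row behind the tank, 62 mm across the rim, 72 mm tall, loose. Leave it alone.
- tumbler2_mid (a point): Centre, half-way up, of one of four glass tumblers in a row behind the tank, 62 mm across the rim, 72 mm tall, loose. Leave it alone.
- tumbler3_mid (a point): Centre, half-way up, of one of four glass tumblers in a row behind the tank, 62 mm across the rim, 72 mm tall, loose. Leave it alone.
- bowl_mid (a point): Centre, half-way up, of the white sugar bowl with its blue lid on, 94 mm across, 87 mm tall to the top of the lid's knob. Leave it alone.
- tamper_mid (a point): Centre, half-way up, of the matte black tamper standing on its 58 mm foot, 90 mm tall. Leave it alone.
- portafilter_mid (a point): On the axis of the chrome portafilter's round head, half-way up (76 mm across, 51 mm tall); its black handle reaches 180 mm along this point's y. Leave it alone.
Mind the look-alikes: they are no part of the job. Leave any green or pink look-alike of the sleeve alone.

How it is judged:
By the outcome, as a careful person would: the job done as asked, in the order asked, and still so for the second after the job is handed in, while the arm keeps its last pose, push and grip.
It also fails if it takes over 59 s, if anything falls off the work surface, if the arm or the gripper's body presses on something with over 40 N, if the wrist force passes 120 N, or if a joint passes its speed limit or range.

## Working session

There is one attempt and no reset: what is moved stays moved. The work goes in short steps, Python scripts to look and compute and a tool call to move; the robot and the scene stay as the last step left them, time stands still between calls to the robot, and variables do not carry over. Pictures are saved under pics/ and viewed, and the job is handed in when it is done.

Besides the shell and the picture viewer there is one more tool, called after "Emit:" as a command line: name --argument value ..., lists and objects as JSON in quotes. jog_arm: Moves the arm, as the interface text tells. Its arguments: {"type":"object","properties":{"moves":{"type":"array","items":{"type":"array"}}},"required":["moves"]}

```bash
mkdir -p pics; ls
cat > h.py <<'E'
import numpy as np, cv2
from workcell import ctrl
def snap(cam,fn):
    c=ctrl.calibration(cam); im=np.asarray(ctrl.capture(cam)); cv2.imwrite('pics/'+fn+'.png',im[:,:,::-1]); np.savez('pics/'+fn,im=im,K=c['camera_matrix'],T=c['T']); return im,c
def load(fn):
    d=np.load('pics/'+fn+'.npz'); return d['im'],{'camera_matrix':d['K'],'T':d['T']}
def ray(c,u,v):
    K=np.array(c['camera_matrix']);T=np.array(c['T'])
    d=np.linalg.inv(K)@[u,v,1]; d=np.array([d[0],-d[1],-d[2]]); return T[:3,3],T[:3,:3]@d
def onz(c,u,v,z):
    o,d=ray(c,u,v); return o+d*(z-o[2])/d[2]
def proj(c,p):
    K=np.array(c['camera_matrix']);T=np.array(c['T'])
    x=np.linalg.inv(T)@np.append(p,1); w=K@[x[0],-x[1],-x[2]]; return w[:2]/w[2]
E
python3 - <<'E'
from h import *
print(ctrl.sense())
for n in['scene','top','wrist']:
    im,c=snap(n,n+'0'); print(n,c)
E
```

```text
pics
{'t': 0.0, 'q': array([ 6.38287348e+01,  8.64995679e+00,  8.23911767e+01, -3.47538862e-03,
        8.90245607e+01, -7.67702554e+00]), 'joint_velocities': array([ 0.10498154, -0.15326341, -0.05547449,  0.03880715, -0.03177106,
       -0.03467922]), 'effort': array([ 1.18128050e-03, -7.13072562e+01, -5.70863700e+01, -1.75318378e-04,
        9.24709806e-03, -1.41681610e-05]), 'tool_pos': array([182.30992874, 545.05090175, 197.20124437]), 'tcp_rot': array([ -94.6492551 ,   89.93421398, -113.14343363]), 'contact_force': array([-0.11446052, -0.26321378,  0.62921723]), 'ft_torque': array([-0.01688421,  0.01452633,  0.01548535]), 'width': 85.27567273064024}
scene {'camera_matrix': array([[528.69107985,   0.        , 282.33333241],
       [  0.        , 528.69107985, 208.8488981 ],
       [  0.        ,   0.        ,   1.        ]]), 'T': array([[-7.57997575e-01, -3.91572157e-01,  5.21642523e-01,
         1.29218422e+03],
       [ 6.52250268e-01, -4.58778453e-01,  6.03400298e-01,
         8.78790339e+02],
       [ 3.04359301e-03,  7.97617438e-01,  6.03155999e-01,
         9.63400706e+02]
[... 438 characters left out ...]
],
       [-3.73097132e-03,  2.21855419e-01,  9.75072435e-01,
         1.43421193e+03],
       [ 0.00000000e+00,  0.00000000e+00,  0.00000000e+00,
         1.00000000e+00]])}
wrist {'camera_matrix': array([[291.67758377,   0.        , 279.24852979],
       [  0.        , 291.67758377, 208.59676765],
       [  0.        ,   0.        ,   1.        ]]), 'T': array([[ 3.16379499e-01, -8.99364108e-01, -3.01741967e-01,
         1.04128626e+02],
       [ 9.48631386e-01,  2.99416725e-01,  1.02216035e-01,
         5.72113739e+02],
       [-1.58284179e-03, -3.18580958e-01,  9.47894334e-01,
         3.72896769e+02],
       [ 0.00000000e+00,  0.00000000e+00,  0.00000000e+00,
         1.00000000e+00]])}
```

View pics/scene0.png

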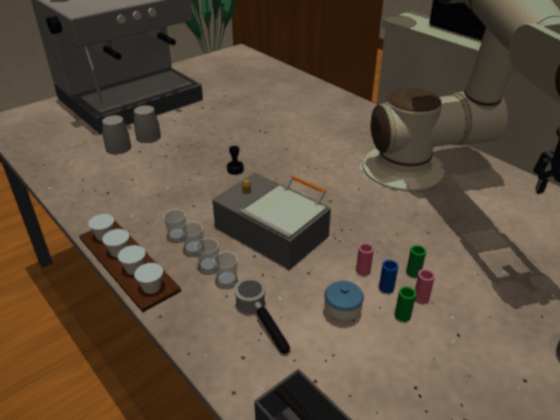

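View pics/top0.png

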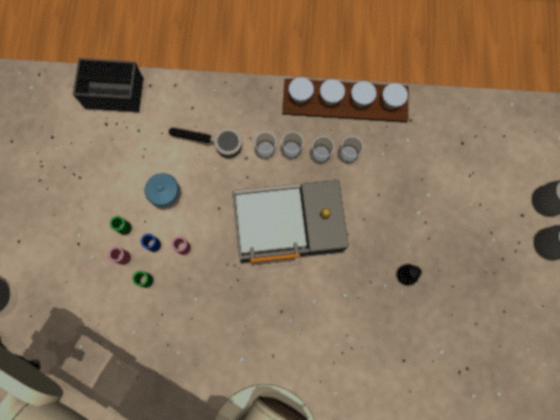

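View pics/wrist0.png

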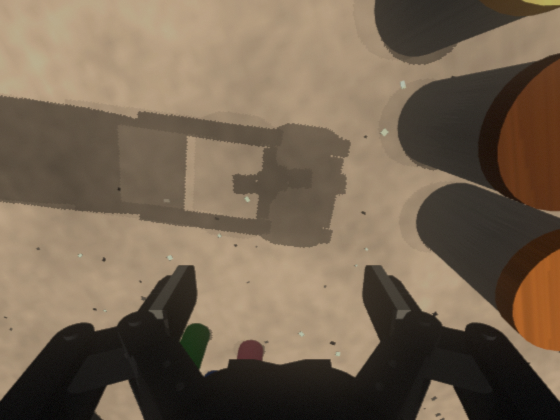

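Run:
```python
from h import *
im,c=load('top0'); sc,s=load('scene0')
a=cv2.resize(im[195:305,90:210],None,fx=5,fy=5,interpolation=cv2.INTER_CUBIC)[:, :400] if 0 else cv2.resize(im[205:295,100:200],(400,360),interpolation=cv2.INTER_CUBIC)
b=cv2.resize(sc[235:325,345:445],(400,360),interpolation=cv2.INTER_CUBIC)
cv2.imwrite('pics/crop1.png',np.hstack([a,b])[:,:,::-1])
t1=cv2.resize(im[170:270,225:355],(780,600),interpolation=cv2.INTER_CUBIC);cv2.imwrite('pics/crop2.png',t1[:,:,::-1])
t2=cv2.resize(sc[160:270,205:340],(736,600),interpolation=cv2.INTER_CUBIC);cv2.imwrite('pics/crop3.png',t2[:,:,::-1])
def blobs(im,lo,hi,name,cam,zs):
    h=cv2.cvtColor(im,cv2.COLOR_RGB2HSV);m=cv2.inRange(h,lo,hi)
    n,l,st,ce=cv2.connectedComponentsWithStats(m)
    for i in range(1,n):
        if st[i,4]>25: print(name,st[i],ce[i].round(1),[onz(cam,*ce[i],z)[:2].round(0) for z in zs])
for nm,I,C in(('top',im,c),('scene',sc,s)):
    blobs(I,(110,150,50),(125,255,255),nm+' blue',C,(40,80))
    blobs(I,(55,130,40),(80,255,255),nm+' green',C,(40,80))
    blobs(I,(160,80,60),(179,255,255),nm+' pink',C,(40,80))
    blobs(I,(8,190,140),(16,255,255),nm+' orange',C,(134,))
    blobs(I,(17,150,100),(28,255,255),nm+' brass',C,(135,))
```

```text
top green [111 217  15  16 123] [118.5 224. ] [array([519., 427.]), array([512., 415.])]
top green [133 272  16  14 105] [140.8 278.3] [array([380., 350.]), array([377., 341.])]
top pink [174 238  10  12  54] [177.4 242.3] [array([480., 265.]), array([475., 258.])]
top pink [179 242  11  12  52] [185.1 249. ] [array([464., 243.]), array([459., 236.])]
top pink [110 248  20  16 167] [119.1 255.6] [array([435., 415.]), array([430., 403.])]
top brass [322 209   8   8  46] [325.6 212.2] [array([ 568., -114.])]
scene green [407 246  19  31 344] [416.1 259.6] [array([373., 342.]), array([413., 366.])]
scene green [396 287  20  34 443] [405.6 302.8] [array([512., 420.]), array([546., 440.])]
scene pink [357 243  17  32 408] [364.3 258.3] [array([471., 253.]), array([506., 280.])]
scene pink [416 269  19  34 458] [424.  285.1] [array([432., 412.]), array([469., 432.])]
scene orange [292 176  32  15  49] [308.  183.4] [array([444.,   6.])]
scene brass [243 180   6   6  26] [245.7 182.3] [array([ 574., -109.])]
```

View pics/crop1.png

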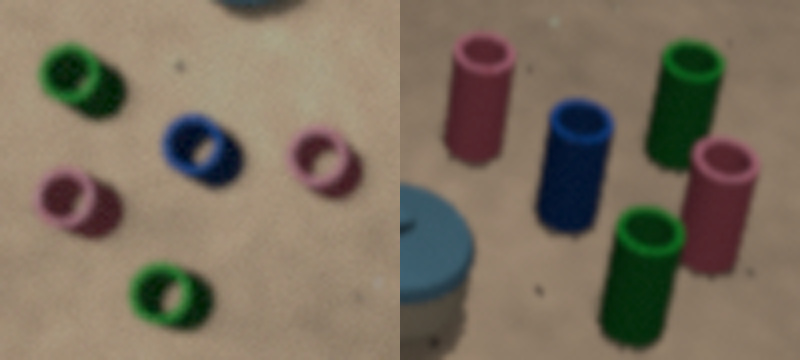

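View pics/crop2.png

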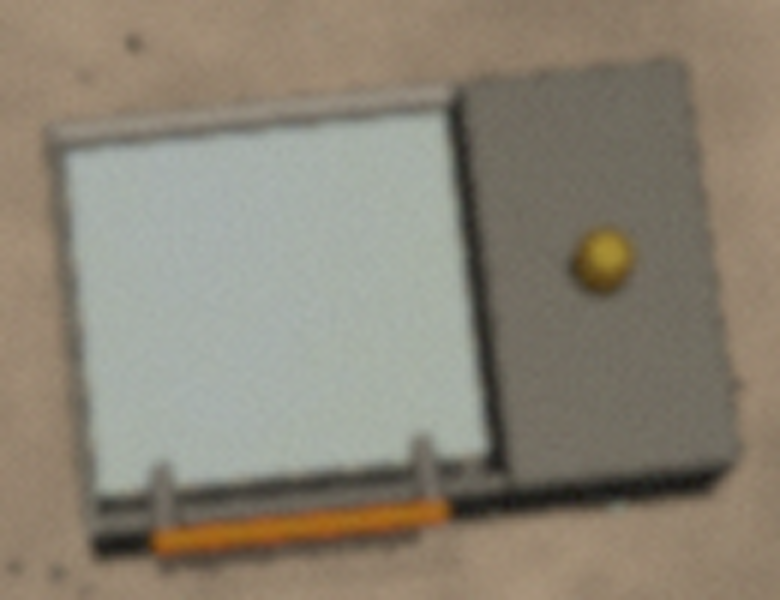

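View pics/crop3.png

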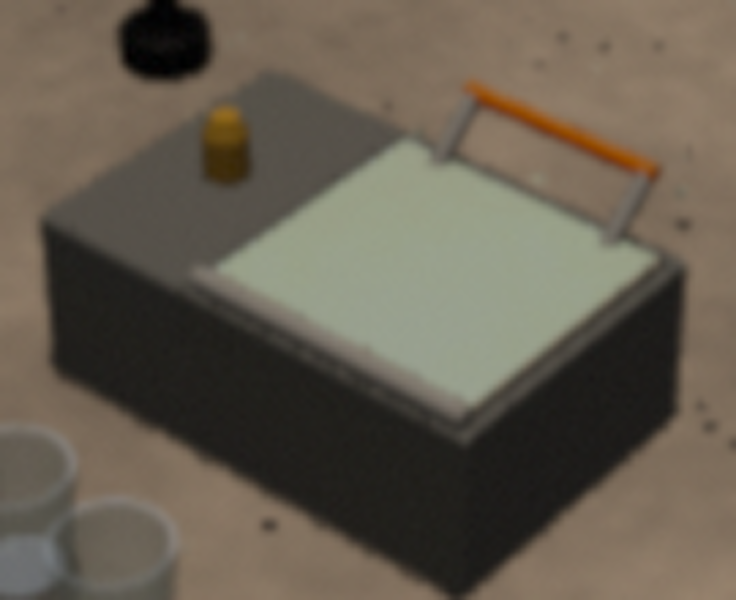

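Run:
```python
from h import *
im,c=load('top0'); sc,s=load('scene0')
f=lambda u,v:(225+u/6-.4,170+v/6-.4)
P={k:onz(c,*f(*p),100)[:2] for k,p in dict(br=(687,60),fr=(738,457),fl=(93,540)).items()}
print({k:v.round(1) for k,v in P.items()})
def ang(d): return np.degrees(np.arctan2(d[1],d[0]))
print('side yaw',ang(P['br']-P['fr']),np.linalg.norm(P['br']-P['fr']),'front yaw',ang(P['fl']-P['fr'])-90,np.linalg.norm(P['fl']-P['fr']))
h=cv2.cvtColor(im,cv2.COLOR_RGB2HSV)
m=cv2.inRange(h,(5,150,100),(17,255,255));m[:170]=0;m[270:]=0
m[:, :235]=0;m[:,320:]=0
ys,xs=np.nonzero(m);print('orange px',len(xs),xs.min(),xs.max())
vx,vy,x0,y0=cv2.fitLine(np.c_[xs,ys].astype(np.float32),cv2.DIST_HUBER,0,.01,.01).ravel()
l=[onz(c,u,y0+(u-x0)*vy/vx,134+3)[:2] for u in(xs.min()-.5,xs.max()+.5)];print('bar ends',l,'len',np.linalg.norm(l[0]-l[1]),'yaw',ang(l[0]-l[1])-90,'mid',(l[0]+l[1])/2)
hs=cv2.cvtColor(sc,cv2.COLOR_RGB2HSV)
def tri(p,q):
    o1,d1=ray(c,*p);o2,d2=ray(s,*q);t=np.linalg.lstsq(np.c_[d1,-d2],o2-o1,rcond=None)[0];a=o1+d1*t[0];b=o2+d2*t[1];return (a+b)/2,np.linalg.norm(a-b)
# scene bar
m=cv2.inRange(hs,(5,170,110),(17,255,255));m[:170]=0;m[200:]=0;m[:,:285]=0;m[:,330:]=0
ys2,xs2=np.nonzero(m);e=[(xs2.min(),ys2[xs2==xs2.min()].mean()),(xs2.max(),ys2[xs2==xs2.max()].mean())];print('scene bar',e)
print('tri',tri((xs.max()+.3,y0+(xs.max()-x0)*vy/vx),e[0]),tri((xs.min()-.3,y0+(xs.min()-x0)*vy/vx),e[1]))
# sleeve rim: from crops(scale 4)
g=lambda u,v,ox,oy:(ox+u/4-.4,oy+v/4-.4)
pt=g(194,145,100,205);ps=g(182,123,345,235)
print('rim top',onz(c,*pt,80),'scene',onz(s,*ps,80),tri(pt,ps))
# brass tip
pt=f(605,250);ps=(205+225*135/736-.4,160+113*110/600-.4)
print('tip',onz(c,*pt,135),onz(s,*ps,135),tri(pt,ps))
```

```text
{'br': array([ 664.5, -148.5]), 'fr': array([ 492.6, -176.6]), 'fl': array([439.1,  91.9])}
side yaw 9.267810870129347 174.1946620427144 front yaw 11.268410776750699 273.8024146669671
orange px 204 250 299
bar ends [array([434.77031187,  66.65125102]), array([456.69505981, -54.58473976])] len 123.20251633943046 yaw 10.250782325443268 mid [445.73268584   6.03325563]
scene bar [(np.int64(292), np.float64(176.5)), (np.int64(324), np.float64(190.5))]
tri (array([455.1612449 , -52.27250226, 132.57346062]), np.float64(5.622077025929899)) (array([436.29862847,  64.64743787, 137.13254974]), np.float64(4.095427734734363))
rim top [473.48676066 333.48276904  80.        ] scene [477.46677971 337.50847545  80.        ] (array([473.86799703, 334.73009235,  75.84639733]), np.float64(0.6510709592890265))
tip [ 570.26814605 -113.38389394  135.        ] [ 567.01334697 -116.41370279  135.        ] (array([ 569.57184225, -113.04547317,  137.87267251]), np.float64(0.1745644912284416))
```

Run:
```python
from h import *
from scipy.spatial.transform import Rotation as R
st=ctrl.sense();r=R.from_euler('xyz',st['tcp_rot'],degrees=True).as_matrix();print(r.round(3))
y=r[:,1];print('jaw ang',np.degrees(np.arctan2(y[1],y[0])))
im,c=load('top0'); sc,s=load('scene0')
print('bowl',onz(c,162,190,60),onz(s,344,297,65))
S=np.array([475,335])
for n,p in dict(pink1=(473,258),pink2=(432,411),g1=(378,344),g2=(514,421),bowl=onz(c,162,190,60)[:2]).items():
    d=np.array(p)-S;print(n,np.degrees(np.arctan2(d[1],d[0])).round(),np.linalg.norm(d).round())
```

```text
[[-0.     0.317  0.948]
 [-0.001  0.948 -0.317]
 [-1.    -0.001 -0.   ]]
jaw ang 71.50421716473981
bowl [615.15115189 317.30968875  60.        ] [627.02426392 328.33045965  65.        ]
pink1 -91.0 77.0
pink2 120.0 87.0
g1 175.0 97.0
g2 66.0 94.0
bowl -7.0 141.0
```

Emit:
jog_arm --moves '[[[4, -3, 1], [0, 0, -0.1], 8.5], [[8, -6, 2], [0, 0, -0.2], 8.5], [[12, -9, 3], [0, 0, -0.32], 8.5], [[16, -12, 3], [0, 0, -0.45], 8.5], [[20, -15, 3], [0, 0, -0.58], 8.5], [[24, -18, 3], [0, 0, -0.7], 8.5], [[27, -20, 3], [0, 0, -0.78], 8.5], [[29.3, -21, 3], [0, 0, -0.81], 8.5], [[29.3, -21, 3], [0, 0, -0.81], 8.5], [[29.3, -21, 3], [0, 0, -0.81], 8.5]]'

```text
t: 1.4
tool_pos: [474.9, 335.9, 227.6]
tcp_rot: [-118.9, 90.0, 176.3]
contact_force: [-0.7, 0.8, -0.1]
width: 84.8
```

Run:
```python
from h import *
st=ctrl.sense();print(st['t'],st['tool_pos'],st['tcp_rot'],st['q'].round(1),st['contact_force'])
im,c=snap('wrist','w1')
h=cv2.cvtColor(im,cv2.COLOR_RGB2HSV);m=cv2.inRange(h,(105,120,30),(128,255,255))
n,l,s_,ce=cv2.connectedComponentsWithStats(m)
print([(s_[i],ce[i].round(1)) for i in range(1,n) if s_[i,4]>50])
print('tcp',proj(c,st['tool_pos']),'S rim',proj(c,[475,335,80]))
```

```text
1.4 [474.888198   335.86059082 227.64741692] [-118.88579203   89.96740492  176.29950848] [27.7  9.  78.5  0.  92.5  2.5] [-0.7084319   0.83368509 -0.14064302]
[(array([263, 172,  32,  28, 145], dtype=int32), array([281.9, 180.6]))]
tcp [279.36725166 242.81601457] S rim [279.19313684 187.88629381]
```

View pics/w1.png

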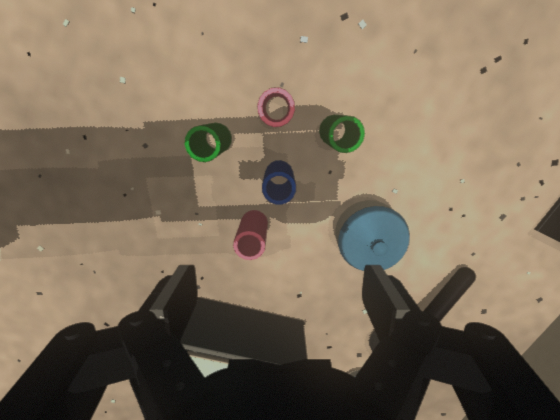

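The wrist view shows the single blue sleeve at about (279,187) between the fingers, with pink at (250,240) and (276,107), and green at (203,143) and (346,133). The bowl is at (375,238). I'll refine the blue rim.

Run:
```python
from h import *
im,c=load('w1')
a=cv2.resize(im[155:220,240:320],(800,600)[:1]+(650,),interpolation=cv2.INTER_CUBIC)[:600]
cv2.imwrite('pics/crop4.png',cv2.resize(im[160:215,245:315],(700,550),interpolation=cv2.INTER_CUBIC)[:,:,::-1])
from math import *
for X,Y in((475,335),):
  p=[proj(c,[X+20*cos(t),Y+20*sin(t),80]) for t in np.linspace(0,6.28,9)]; p=np.array(p);print(p.min(0),p.max(0))
```

```text
[262.8078573  171.59156316] [295.7832119  203.61344399]
```

View pics/crop4.png

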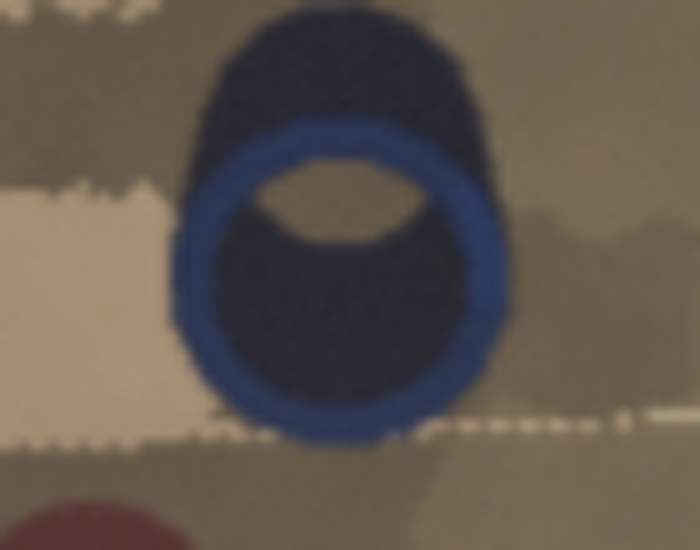

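Emit:
jog_arm --moves '[[[0, -0.1, -4], [0, 0, 0], 8.5], [[0, -0.1, -9], [0, 0, 0], 8.5], [[0, -0.1, -13], [0, 0, 0], 8.5], [[0, -0.1, -16], [0, 0, 0], 8.5], [[0, -0.1, -18], [0, 0, 0], 8.5], [[0, -0.1, -18.6], [0, 0, 0], 8.5], [[0, -0.1, -18.6], [0, 0, 0], 6.0], [[0, -0.1, -18.6], [0, 0, 0], 5.0], [[0, -0.1, -18.6], [0, 0, 0], 4.5], [[0, -0.1, -18.6], [0, 0, 0], 3.0], [[0, -0.1, -18.6], [0, 0, 0], 2.0], [[0, -0.1, -18.6], [0, 0, 0], 2.0]]'

```text
t: 2.95
tool_pos: [475.8, 334.5, 43.1]
tcp_rot: [94.5, 89.9, 29.6]
contact_force: [-3.2, -0.4, 12.6]
width: 35.1
```

Emit:
jog_arm --moves '[[[0, 0, 0], [0, 0, 0], 2.0], [[0, 0, 0], [0, 0, 0], 2.0], [[0, 0, 0], [0, 0, 0], 2.0], [[0, 0, 0], [0, 0, 0], 2.0]]'

```text
t: 3.45
tool_pos: [475.8, 334.5, 43.1]
tcp_rot: [94.3, 89.9, 29.4]
contact_force: [-3.5, -2.4, 12.0]
width: 34.9
```

Run:
```python
from h import *
im,c=snap('wrist','w2')
```

```text
(no output)
```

View pics/w2.png

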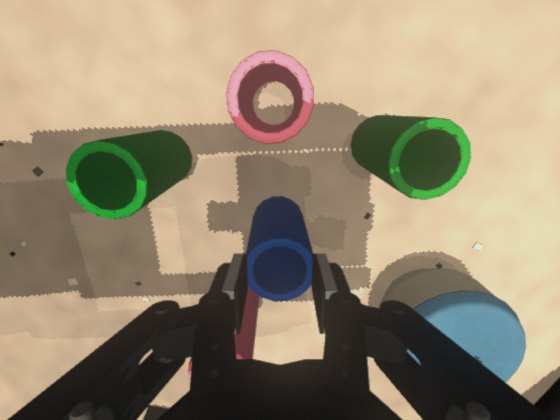

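Run:
```python
from h import *
st=ctrl.sense();print(st['tool_pos'],st['tcp_rot'],st['contact_force'],st['ft_torque'])
im,c=load('w2')
cv2.imwrite('pics/crop5.png',cv2.resize(im[180:320,200:360],(800,700),interpolation=cv2.INTER_CUBIC)[:600,:,::-1])
for z in(78,80):
  print(proj(c,[475,335,z]),onz(c,280,270,z))
p=np.array([proj(c,[475+20*np.cos(t),335+20*np.sin(t),80]) for t in np.linspace(0,6.28,40)]);print(p.min(0),p.max(0))
```

```text
[475.82818427 334.48550458  43.0576479 ] [94.47319235 89.91770321 29.56876414] [-2.93723436 -2.74865757 12.72107947] [-0.28456049  0.5831125   0.00262304]
[278.43929174 268.90952713] [476.06145284 334.74929773  78.        ]
[278.43385113 270.81473313] [475.55371761 335.81172844  80.        ]
[241.39726021 236.99629184] [315.45726676 302.09921215]
```

View pics/crop5.png

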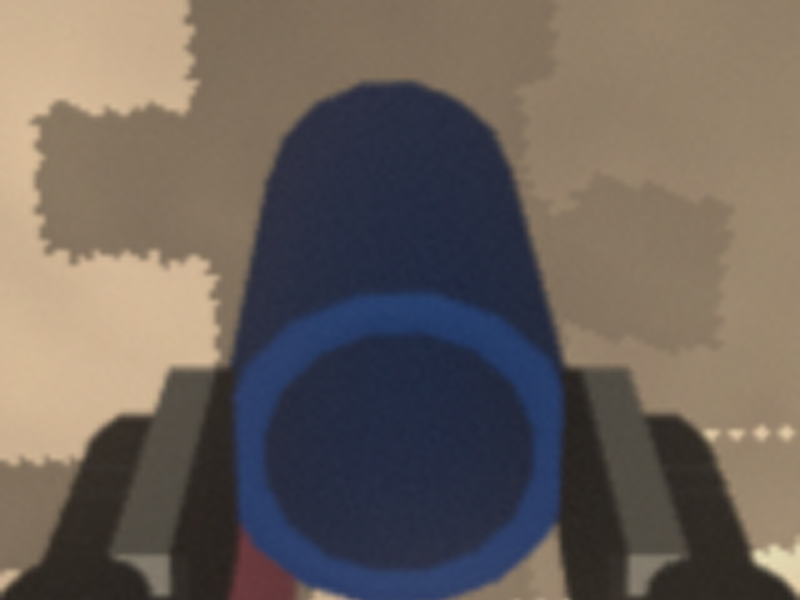

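Emit:
jog_arm --moves '[[[0, 0, 1], [0, 0, 0], 2.0], [[0, 0, 3], [0, 0, 0], 2.0], [[0, 0, 7], [0, 0, 0], 2.0], [[0, 0, 12], [0, 0, 0], 2.0], [[0, 0, 17], [0, 0, 0], 2.0], [[0, 0, 20], [0, 0, 0], 2.0], [[0, 0, 20], [0, 0, 0], 2.0], [[0, 0, 20], [0, 0, 0], 2.0]]'

```text
t: 4.5
tool_pos: [475.1, 334.1, 241.1]
tcp_rot: [-89.0, 89.9, -153.9]
contact_force: [-0.6, -0.2, -1.6]
width: 34.7
```

Run:
```python
from h import *
st=ctrl.sense();print(st['tool_pos'],st['tcp_rot'],st['contact_force'],st['ft_torque'])
im,c=snap('wrist','w3')
cv2.imwrite('pics/crop6.png',cv2.resize(im[180:320,200:360],(800,700),interpolation=cv2.INTER_CUBIC)[:600,:,::-1])
sc,s=snap('scene','s3');cv2.imwrite('pics/crop7.png',cv2.resize(sc[170:310,330:490],(800,700),interpolation=cv2.INTER_CUBIC)[:600,:,::-1])
print(proj(s,st['tool_pos']))
```

```text
[475.1356029  334.11042261 241.06523485] [ -89.03351877   89.94107783 -153.94048553] [-0.62712365 -0.2326712  -1.56070701] [-0.06112431  0.04776479 -0.01118715]
[398.61611818 211.65831609]
```

View pics/crop6.png

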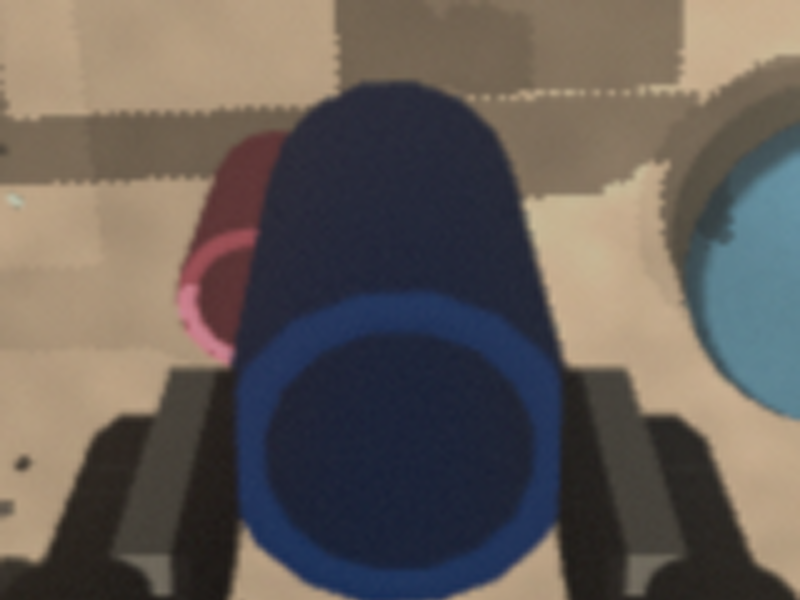

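View pics/s3.png

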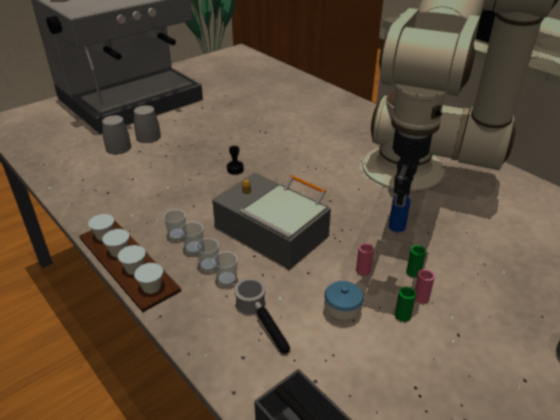

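Emit:
jog_arm --moves '[[[0.5, -3, 1], [0, 0, 0], 2.0], [[2, -8, 1], [0, 0, -0.04], 2.0], [[3, -14, 1], [0, 0, -0.08], 2.0], [[4, -20, 1], [0, 0, -0.12], 2.0], [[5, -26, 1], [0, 0, -0.16], 2.0], [[6, -32, 1], [0, 0, -0.2], 2.0], [[7.5, -38, 1], [0, 0, -0.24], 2.0], [[9, -44, 1], [0, 0, -0.27], 2.0], [[10, -49, 1], [0, 0, -0.27], 2.0], [[11, -53, 1], [0, 0, -0.27], 2.0], [[11.2, -54.6, 1], [0, 0, -0.27], 2.0], [[11.2, -54.6, 1], [0, 0, -0.27], 2.0]]'

```text
t: 6.1
tool_pos: [587.2, -212.0, 250.8]
tcp_rot: [-129.4, 89.9, 150.2]
contact_force: [0.8, 0.5, -0.9]
width: 34.9
```

Emit:
jog_arm --moves '[[[0, 0, 0], [0, 0, 0], 2.0], [[0, 0, 0], [0, 0, 0], 2.0]]'

```text
t: 6.35
tool_pos: [587.4, -210.5, 252.1]
tcp_rot: [62.5, 90.0, -17.8]
contact_force: [0.0, -0.3, -0.0]
width: 35.3
```

Run:
```python
from h import *
from scipy.spatial.transform import Rotation as R
st=ctrl.sense();print(st['t'],st['tool_pos'],st['q'].round(1),st['contact_force'],st['ft_torque'])
print(R.from_euler('xyz',st['tcp_rot'],degrees=True).as_matrix().round(4))
im,c=snap('wrist','w4')
print(proj(c,[569,-114,135]),proj(c,[569,-114,100]))
```

```text
6.35 [ 587.41274521 -210.54546693  252.08747222] [-26.8  13.9  69.9   0.   96.2 -36.5] [ 0.02852018 -0.29783098 -0.03211925] [ 0.00784815 -0.01400935  0.00587847]
[[ 3.000e-04  9.857e-01  1.685e-01]
 [-1.000e-04  1.685e-01 -9.857e-01]
 [-1.000e+00  2.000e-04  1.000e-04]]
[277.64454475  93.03504372] [277.81614103  94.91345441]
```

View pics/w4.png

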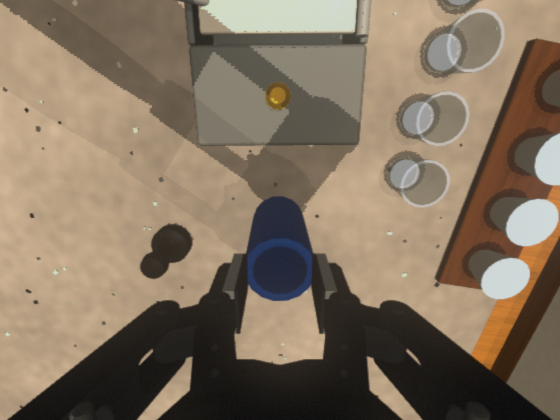

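Run:
```python
from h import *
im,c=load('w4')
cv2.imwrite('pics/crop8.png',cv2.resize(im[30:160,180:380],(800,520),interpolation=cv2.INTER_CUBIC)[:,:,::-1])
cv2.imwrite('pics/crop9.png',cv2.resize(im[80:112,260:295],(700,640),interpolation=cv2.INTER_CUBIC)[:600,:,::-1])
h=cv2.cvtColor(im,cv2.COLOR_RGB2HSV);m=cv2.inRange(h,(15,110,50),(32,255,255));m[:75]=0;m[120:]=0;m[:,:255]=0;m[:,300:]=0
n,l,s_,ce=cv2.connectedComponentsWithStats(m);print(s_[1:],ce[1:])
```

```text
[[265  82  26  28 558]] [[277.55913978  95.46415771]]
```

View pics/crop8.png

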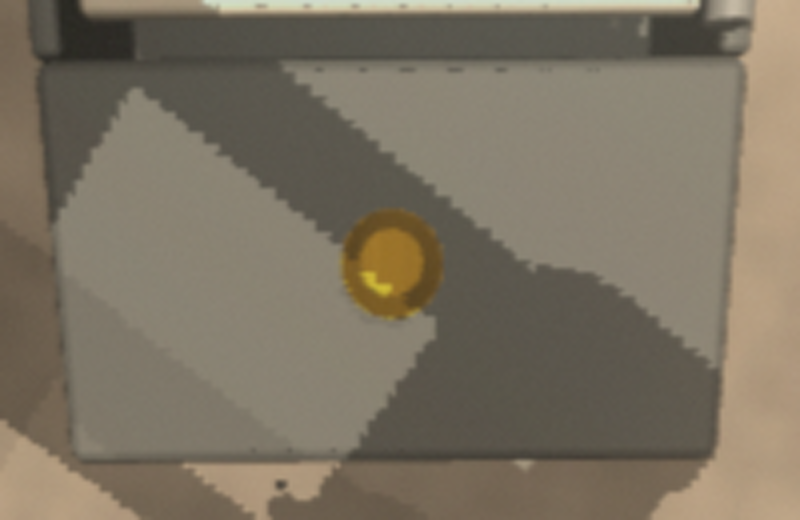

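View pics/crop9.png

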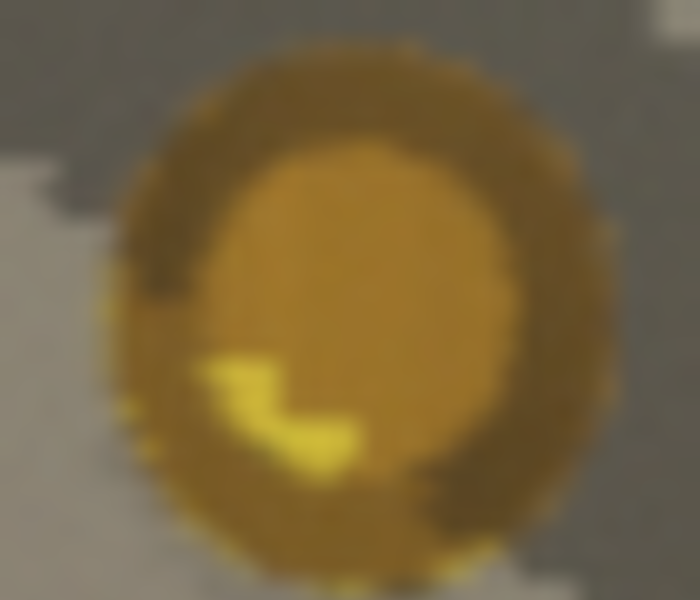

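Run:
```python
from h import *
im,c=load('w4')
cv2.imwrite('pics/crop10.png',cv2.resize(im[190:310,200:360],(800,600),interpolation=cv2.INTER_CUBIC)[:,:,::-1])
print('spigot',onz(c,277.5,94.75,135),onz(c,277.6,95.4,110))
tcp=np.array([587.4,-210.5,252.1])
for z in(287,289,291): print(z,onz(c,279.4,269.8,z))
q=[(42,62),(742,62),(78,460),(715,457)]
P=[onz(c,180+u/4-.4,30+v/4-.4,100)[:2] for u,v in q]
print(np.round(P,1))
d=P[3]-P[2];print(np.degrees(np.arctan2(d[1],d[0])),np.linalg.norm(d))
p=np.array([proj(c,[tcp[0]+14.5*np.cos(t),tcp[1]+14.5*np.sin(t),289]) for t in np.linspace(0,6.28,60)]);print('pred bore',p.min(0),p.max(0))
p=np.array([proj(c,[tcp[0]+20*np.cos(t),tcp[1]+20*np.sin(t),209]) for t in np.linspace(0,6.28,60)]);print('pred base',p.min(0),p.max(0))
```

```text
spigot [ 569.11712782 -115.49597978  135.        ] [ 568.98449502 -114.94527589  110.        ]
287 [ 587.16032221 -210.41665177  287.        ]
289 [ 586.95977732 -209.2573511   289.        ]
291 [ 586.75923242 -208.09805043  291.        ]
[[ 475.   -83.1]
 [ 647.   -53.6]
 [ 491.9 -179.2]
 [ 665.  -148.6]]
10.014328422841455 175.7383003829085
pred bore [253.02224289 247.69567329] [306.60446429 294.76676937]
pred base [254.65690308 195.51267521] [304.5874578  242.23752154]
```

View pics/crop10.png

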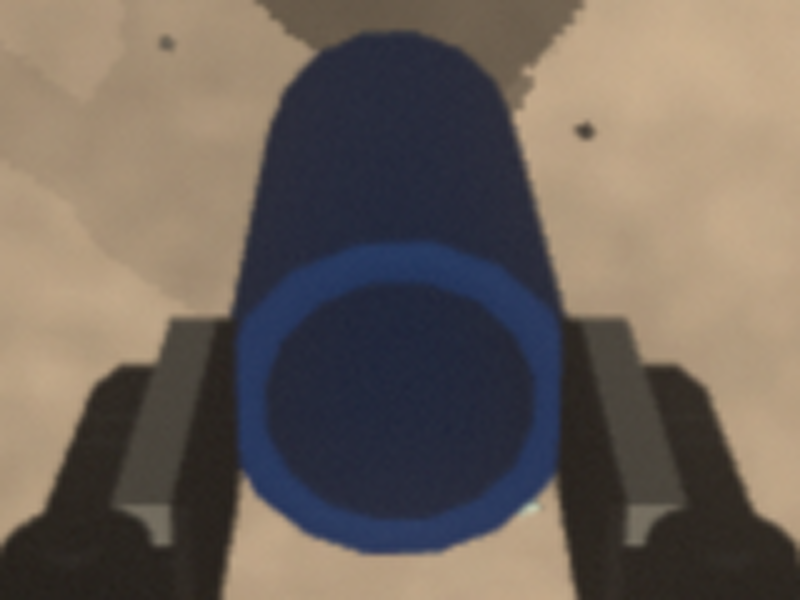

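Emit:
jog_arm --moves '[[[-0.5, 3, 0], [0, 0, 0], 2.0], [[-1.2, 6, 0], [0, 0, 0], 2.0], [[-1.6, 8.5, 0], [0, 0, 0], 2.0], [[-1.8, 9.5, 0], [0, 0, 0], 2.0], [[-1.8, 9.5, -1.5], [0, 0, 0], 2.0], [[-1.8, 9.5, -3.5], [0, 0, 0], 2.0], [[-1.8, 9.5, -5.5], [0, 0, 0], 2.0], [[-1.8, 9.5, -6.5], [0, 0, 0], 2.0], [[-1.8, 9.5, -6.5], [0, 0, 0], 2.0], [[-1.8, 9.5, -6.5], [0, 0, 0], 2.0]]'

```text
t: 7.65
tool_pos: [569.7, -117.0, 187.4]
tcp_rot: [55.8, 90.0, -24.6]
contact_force: [-0.2, 0.5, -0.5]
width: 34.8
```

Run:
```python
from h import *
st=ctrl.sense();print(st['t'],st['tool_pos'],st['contact_force'],st['ft_torque'])
im,c=snap('wrist','w5')
for n in('scene','top'):
    I,s=snap(n,n+'5'); 
    u,v=proj(s,[569,-115,150]).astype(int);cv2.imwrite(f'pics/c_{n}5.png',cv2.resize(I[max(v-45,0):v+45,u-60:u+60],(800,600),interpolation=cv2.INTER_CUBIC)[:,:,::-1])
```

```text
7.65 [ 569.68461209 -117.04722788  187.35962288] [-0.19686956  0.51315928 -0.4576435 ] [-0.00729337  0.025046    0.02519838]
```

View pics/w5.png

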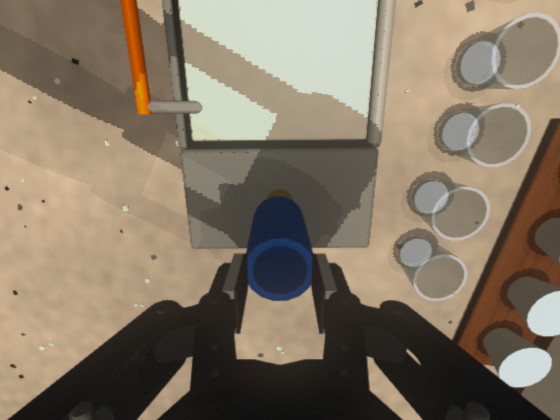

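View pics/c_scene5.png

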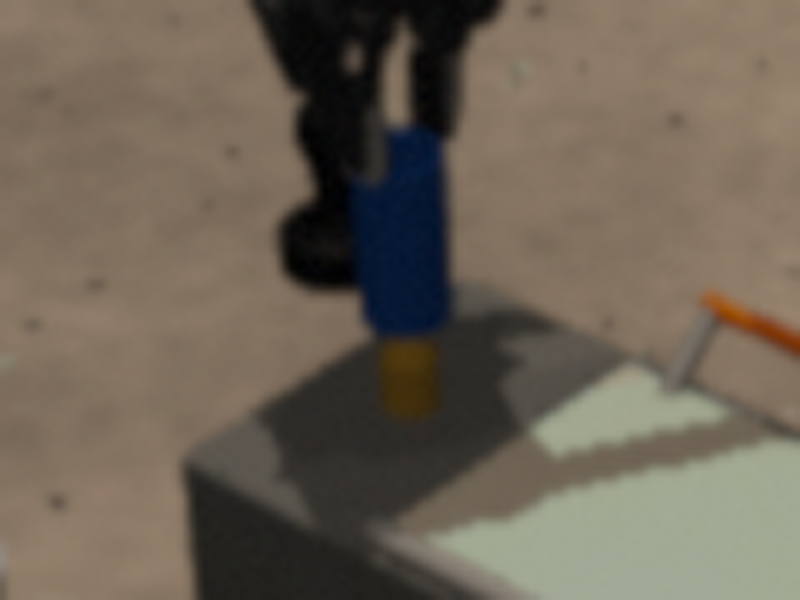

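Emit:
jog_arm --moves '[[[-0.05, 0.1, -0.3], [0, 0, 0], 2.0], [[-0.05, 0.1, -0.8], [0, 0, 0], 2.0], [[-0.05, 0.1, -1.2], [0, 0, 0], 2.0], [[-0.05, 0.1, -1.6], [0, 0, 0], 2.0], [[-0.05, 0.1, -1.6], [0, 0, 0], 2.0]]'

```text
t: 8.43
tool_pos: [568.8, -115.7, 170.3]
tcp_rot: [-112.4, 90.0, 167.2]
contact_force: [0.8, -0.6, -0.4]
width: 34.8
```

Emit:
jog_arm --moves '[[[0, 0, -0.4], [0, 0, 0], 2.0], [[0, 0, -0.8], [0, 0, 0], 2.0], [[0, 0, -0.8], [0, 0, 0], 2.0]]'

```text
t: 8.8
tool_pos: [568.8, -115.7, 162.4]
tcp_rot: [-114.9, 90.0, 164.7]
contact_force: [0.0, 0.3, -1.1]
width: 35.0
```

Emit:
jog_arm --moves '[[[0, 0, -0.5], [0, 0, 0], 2.0], [[0, 0, -1.0], [0, 0, 0], 2.0], [[0, 0, -1.4], [0, 0, 0], 2.0], [[0, 0, -1.7], [0, 0, 0], 2.0], [[0, 0, -1.7], [0, 0, 0], 2.0]]'

```text
t: 9.43
tool_pos: [568.8, -115.7, 145.5]
tcp_rot: [-113.2, 90.0, 166.4]
contact_force: [0.6, -1.5, -0.3]
width: 35.0
```

Emit:
jog_arm --moves '[[[0, 0, -0.1], [0, 0, 0], 2.0], [[0, 0, -0.2], [0, 0, 0], 2.0], [[0, 0, -0.2], [0, 0, 0], 2.0]]'

```text
t: 9.8
tool_pos: [568.9, -115.7, 143.7]
tcp_rot: [-85.2, 90.0, -165.6]
contact_force: [-1.0, -0.3, -0.7]
width: 35.1
```

Emit:
jog_arm --moves '[[[0, 0, -0.1], [0, 0, 0], 2.0], [[0, 0, -0.2], [0, 0, 0], 2.0], [[0, 0, -0.2], [0, 0, 0], 2.0]]'

```text
t: 10.18
tool_pos: [569.2, -116.0, 143.1]
tcp_rot: [49.2, 89.9, -31.2]
contact_force: [-3.5, 0.2, 13.5]
width: 34.9
```

Emit:
jog_arm --moves '[[[0, 0, 0], [0, 0, 0], 4.5], [[0, 0, 0], [0, 0, 0], 5.5], [[0, 0, 0], [0, 0, 0], 7.0], [[0, 0, 0], [0, 0, 0], 7.5], [[0, 0, 0], [0, 0, 0], 7.5], [[0, 0, 2], [0, 0, 0], 7.5], [[0, 0, 5], [0, 0, 0], 7.5], [[0, 0, 9], [0, 0, 0], 7.5], [[0, 0, 13], [0, 0, 0], 7.5], [[0, 0, 13], [0, 0, 0], 7.5]]'

```text
t: 11.42
tool_pos: [569.8, -116.0, 275.0]
tcp_rot: [60.9, 89.7, -19.4]
contact_force: [0.3, -0.0, -0.6]
width: 75.4
```

Run:
```python
from h import *
st=ctrl.sense();print(st['t'],st['tool_pos'],st['contact_force'],st['width'],st['q'].round(1))
im,c=snap('wrist','w6')
I,s=snap('scene','scene6')
u,v=proj(s,[569,-115,150]).astype(int);cv2.imwrite(f'pics/c_scene6.png',cv2.resize(I[max(v-45,0):v+45,u-60:u+60],(800,600),interpolation=cv2.INTER_CUBIC)[:,:,::-1])
for z in(180,183,188):
  p=np.array([proj(c,[569+14.5*np.cos(t),-115.5+14.5*np.sin(t),z]) for t in np.linspace(0,6.28,60)]);print('pred bore',z,p.min(0),p.max(0))
  p=np.array([proj(s,[569+20*np.cos(t),-115.5+20*np.sin(t),z]) for t in np.linspace(0,6.28,60)]);print('scene rim',z,p.min(0),p.max(0))
print(u,v)
cv2.imwrite('pics/crop11.png',cv2.resize(im[130:270,200:360],(800,700),interpolation=cv2.INTER_CUBIC)[:600,:,::-1])
```

```text
11.425 [ 569.77637417 -116.01753333  274.95076659] [ 0.34986269 -0.0330567  -0.61596551] 75.43665591856086 [-19.1   8.4  73.8  -0.   97.5 -28.7]
pred bore 180 [263.51611864 185.21940782] [293.44469494 213.850246  ]
scene rim 180 [237.55443093 163.20392729] [252.16497043 171.0815465 ]
pred bore 183 [263.36891621 186.0001338 ] [293.60153737 214.89136859]
scene rim 183 [237.50176283 162.28328406] [252.13060989 170.15035579]
pred bore 188 [263.11681856 187.33780186] [293.87014555 216.6735718 ]
scene rim 188 [237.41368929 160.74381037] [252.07315113 168.59313052]
245 176
```

View pics/c_scene6.png

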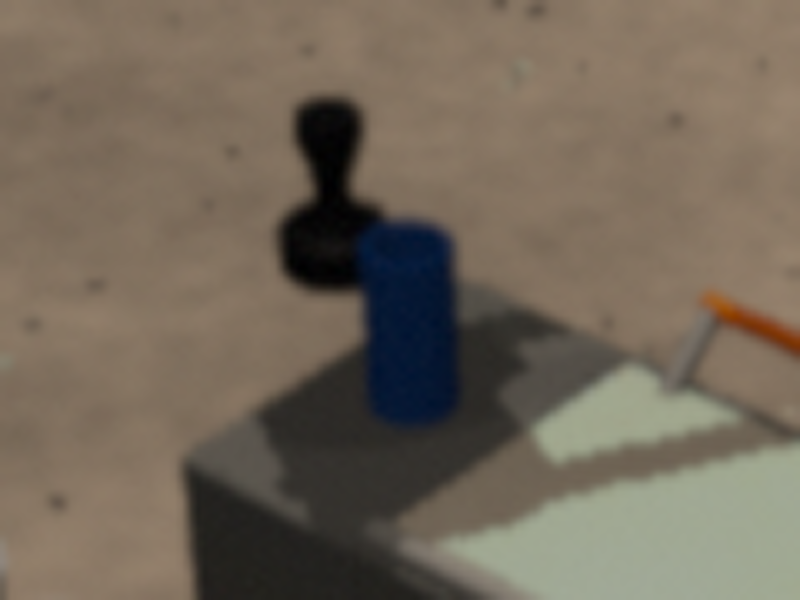

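View pics/w6.png

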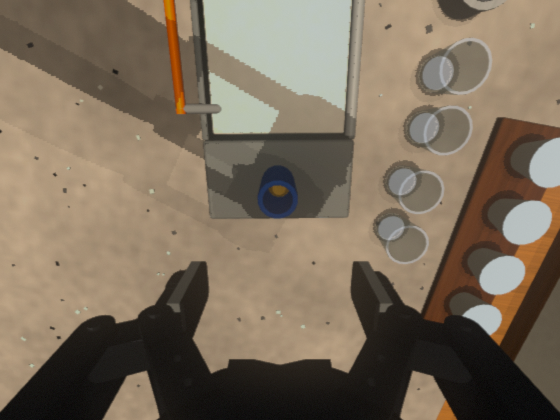

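View pics/crop11.png

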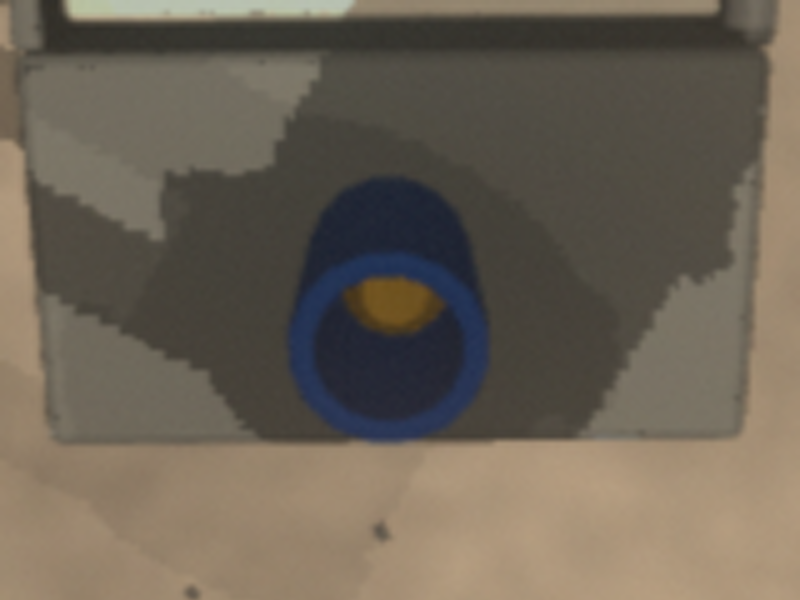

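The sleeve is home: its rim matches the predicted rim at z=180, its foot sits on the deck, and the brass is visible inside at w6 (279,190). Next is the bar.

Emit:
jog_arm --moves '[[[-3, 3, 0], [0, 0, 0], 7.5], [[-6, 6, 0], [0, 0, 0], 7.5], [[-9, 9, 0], [0, 0, 0], 7.5], [[-12, 12, 0], [0, 0, 0], 7.5], [[-12.4, 12.2, 0], [0, 0, 0], 7.5], [[-12.4, 12.2, 0], [0, 0, 0], 7.5], [[-12.4, 12.2, 0], [0, 0, 0], 7.5]]'

```text
t: 12.4
tool_pos: [445.3, 5.7, 271.2]
tcp_rot: [-100.5, 89.9, 179.0]
contact_force: [-0.4, -0.0, -0.7]
width: 74.7
```

Run:
```python
from h import *
from scipy.spatial.transform import Rotation as R
st=ctrl.sense();print(st['t'],st['tool_pos'],st['contact_force'],st['width'],st['q'].round(1))
r=R.from_euler('xyz',st['tcp_rot'],degrees=True).as_matrix();print(r.round(4),np.degrees(np.arctan2(r[1,1],r[0,1])))
im,c=snap('wrist','w7')
h=cv2.cvtColor(im,cv2.COLOR_RGB2HSV);m=cv2.inRange(h,(4,170,70),(17,255,255));m[300:]=0
n,l,s_,ce=cv2.connectedComponentsWithStats(m);print([(s_[i],ce[i]) for i in range(1,n) if s_[i,4]>80])
print(proj(c,[446,6,134]))
```

```text
12.4 [445.30716919   5.71688004 271.16817999] [-0.43864297 -0.04484335 -0.71130526] 74.70291947023361 [ -9.2  -7.9  90.6  -0.   97.4 -18.8]
[[-1.200e-03  9.860e-01  1.666e-01]
 [ 0.000e+00  1.666e-01 -9.860e-01]
 [-1.000e+00 -1.100e-03 -2.000e-04]] 9.589104994764343
[(array([276, 135,   9, 107, 838], dtype=int32), array([280.28162291, 184.82935561])), (array([ 509,  220,   51,   80, 1184], dtype=int32), array([536.2964527 , 265.96790541]))]
[280.32863872 189.30189824]
```

View pics/w7.png

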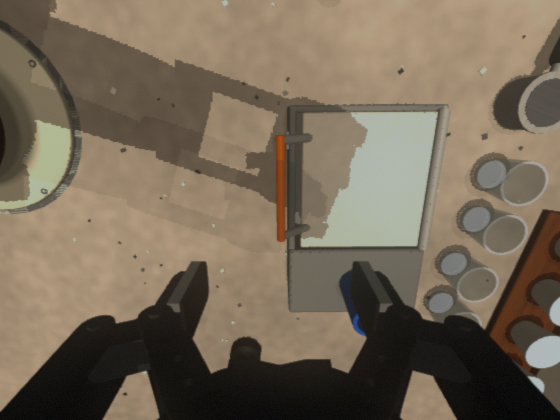

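Emit:
jog_arm --moves '[[[0, 0, -4], [0, 0, 0], 5.0], [[0, 0, -8], [0, 0, 0], 5.0], [[0, 0, -11], [0, 0, 0], 5.0], [[0, 0, -13], [0, 0, 0], 5.0], [[0, 0, -14], [0, 0, 0], 5.0], [[0, 0, -14], [0, 0, 0], 5.0]]'

```text
t: 13.2
tool_pos: [444.9, 6.0, 131.5]
tcp_rot: [-106.5, 89.9, 173.1]
contact_force: [0.1, 0.1, 1.0]
width: 50.1
```

Run:
```python
from h import *
st=ctrl.sense();print(st['t'],st['tool_pos'],st['contact_force'],st['width'])
im,c=snap('wrist','w8')
```

```text
13.2 [444.93919854   6.04146597 131.48504219] [0.10437664 0.06103283 1.02584977] 50.11158637297466
```

View pics/w8.png

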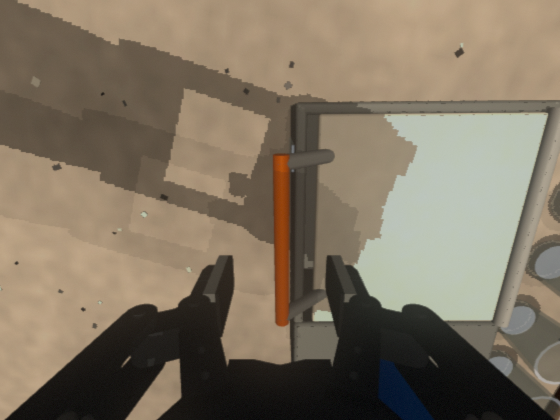

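Emit:
jog_arm --moves '[[[0, 0, -0.7], [0, 0, 0], 5.0], [[0, 0, -1.3], [0, 0, 0], 4.0], [[0, 0, -1.3], [0, 0, 0], 3.0], [[0, 0, -1.3], [0, 0, 0], 2.0], [[0, 0, -1.3], [0, 0, 0], 1.2], [[0, 0, -1.3], [0, 0, 0], 0.6], [[0, 0, -1.3], [0, 0, 0], 0], [[0, 0, -1.3], [0, 0, 0], 0], [[0, 0, -1.3], [0, 0, 0], 0], [[0, 0, -1.3], [0, 0, 0], 0]]'

```text
t: 14.5
tool_pos: [444.9, 6.3, 118.8]
tcp_rot: [-97.3, 90.0, -177.7]
contact_force: [-0.7, -0.1, -0.6]
width: -0.0
```

Run:
```python
from h import *
st=ctrl.sense();print(st['t'],st['tool_pos'],st['contact_force'],st['width'],st['ft_torque'])
im,c=snap('wrist','w9')
# arc about hinge in world, relative to shut
a0=np.arctan2(30,175);r=np.hypot(30,175);yaw=np.radians(10.1)
for d in range(0,64,4):
    a=a0+np.radians(d);f=-r*np.cos(a)+175;z=r*np.sin(a)-30
    print(d,np.round([f*np.cos(yaw)/10,f*np.sin(yaw)/10,z/10],2))
```

```text
14.5 [444.89957052   6.27356994 118.76245114] [-0.73307502 -0.09002815 -0.57841405] -0.048407890245800174 [ 0.01860768 -0.01597599  0.00571812]
0 [ 0.  0. -0.]
4 [0.25 0.04 1.21]
8 [0.58 0.1  2.41]
12 [0.99 0.18 3.57]
16 [1.48 0.26 4.71]
20 [2.05 0.37 5.8 ]
24 [2.69 0.48 6.86]
28 [3.4  0.61 7.86]
32 [4.18 0.75 8.82]
36 [5.03 0.9  9.71]
40 [ 5.93  1.06 10.55]
44 [ 6.89  1.23 11.31]
48 [ 7.9   1.41 12.01]
52 [ 8.95  1.59 12.64]
56 [10.04  1.79 13.19]
60 [11.17  1.99 13.66]
```

View pics/w9.png

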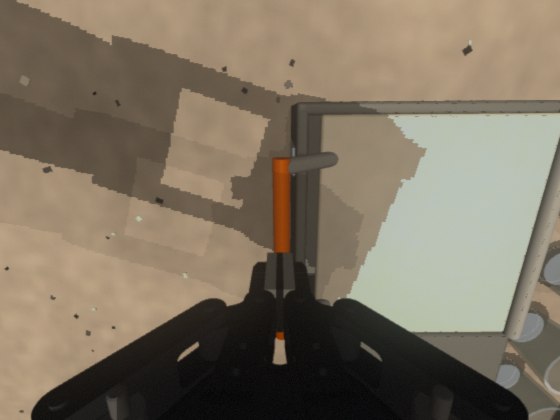

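Run:
```python
from h import *
im,c=load('w9')
cv2.imwrite('pics/crop12.png',cv2.resize(im[235:350,220:340],(626,600),interpolation=cv2.INTER_CUBIC)[:,:,::-1])
I,s=snap('scene','scene9')
u,v=proj(s,[446,6,134]).astype(int);print(u,v);cv2.imwrite('pics/crop13.png',cv2.resize(I[v-60:v+45,u-70:u+70],(800,600),interpolation=cv2.INTER_CUBIC)[:,:,::-1])
print(proj(s,ctrl.sense()['tool_pos']),c['T'])
print('tcp in wrist',proj(c,[444.9,6.3,118.8]),proj(c,[444.9,6.3,138]))
```

```text
307 183
[307.57906012 187.96441143] [[ 9.85772853e-01 -1.59392732e-01 -5.33464013e-02  4.30711373e+02]
 [ 1.68082672e-01  9.34217064e-01  3.14621507e-01  8.79710569e+01]
 [-3.11263359e-04 -3.19111947e-01  9.47716977e-01  2.94393856e+02]
 [ 0.00000000e+00  0.00000000e+00  0.00000000e+00  1.00000000e+00]]
tcp in wrist [279.72329639 242.66357903] [279.76277547 256.4437708 ]
```

View pics/crop12.png

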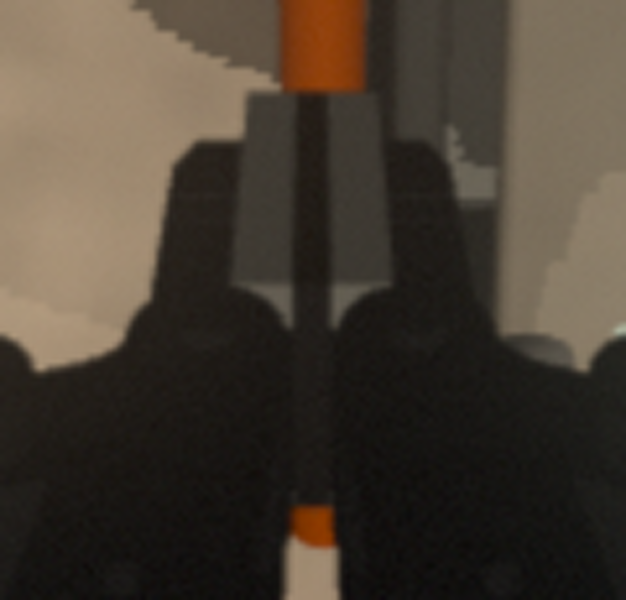

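View pics/crop13.png

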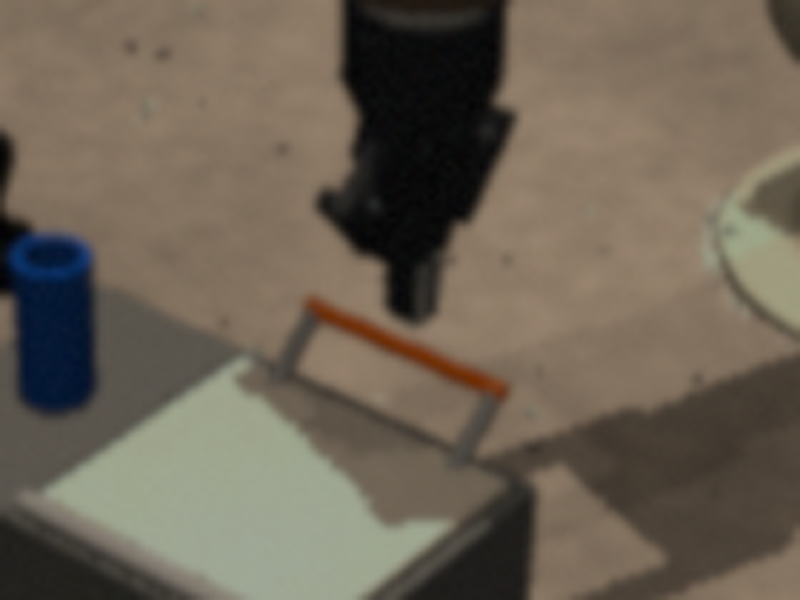

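Run:
```python
from h import *
im,c=load('w9')
for z in(115,119,125,130,135,140,145,150,155,160,170): print(z,proj(c,[446.8,17.1,z]).round(1))
I,s=load('scene9')
for z in(119,125,130,135,140,145,150):print(z,proj(s,[444.9,6.3,z]).round(1))
print('bar mid/ends',proj(s,[446,6,134]),proj(s,[455.3,-52.3,134]),proj(s,[436.3,64.6,134]))
```

```text
115 [285.3 226. ]
119 [285.4 228.3]
125 [285.6 232. ]
130 [285.8 235.2]
135 [285.9 238.6]
140 [286.1 242.2]
145 [286.3 246. ]
150 [286.5 250. ]
155 [286.7 254.2]
160 [287.  258.8]
170 [287.5 268.7]
119 [307.6 187.9]
125 [307.7 186.1]
130 [307.7 184.7]
135 [307.8 183.2]
140 [307.8 181.7]
145 [307.9 180.2]
150 [307.9 178.7]
bar mid/ends [307.39538139 183.56662422] [290.98635182 175.92715414] [324.67914716 191.52167621]
```

Both views agree that the fingers closed above the bar: the real tips sit about 31 mm behind the reported TCP, at z≈150. I'll reopen and go deeper, guided by the images.

Emit:
jog_arm --moves '[[[0, 0, 0], [0, 0, 0], 5.0], [[0, 0, 0], [0, 0, 0], 5.0], [[0, 0, 0], [0, 0, 0], 5.0], [[0, 0, 0], [0, 0, 0], 5.0], [[0, 0, -0.7], [0, 0, 0], 5.0], [[0, 0, -1.4], [0, 0, 0], 5.0], [[0, 0, -2], [0, 0, 0], 5.0], [[0, 0, -2], [0, 0, 0], 5.0]]'

```text
t: 15.6
tool_pos: [444.6, 6.3, 98.2]
tcp_rot: [-108.2, 89.9, 171.4]
contact_force: [-0.1, 0.6, -1.0]
width: 49.9
```

Run:
```python
from h import *
st=ctrl.sense();print(st['t'],st['tool_pos'],st['contact_force'],st['width'],st['ft_torque'])
im,c=snap('wrist','w10')
a=cv2.resize(im[200:350,200:360],(400,375),interpolation=cv2.INTER_CUBIC)
I,s=snap('scene','scene10')
u,v=307,183;b=cv2.resize(I[v-60:v+45,u-56:u+56],(400,375),interpolation=cv2.INTER_CUBIC)
cv2.imwrite('pics/crop14.png',np.hstack([a,b])[:,:,::-1])
```

```text
15.6 [444.58423957   6.32660986  98.1531014 ] [-0.12400693  0.59442491 -1.02797172] 49.91673919188153 [-0.02513695 -0.04565498  0.0158169 ]
```

View pics/crop14.png

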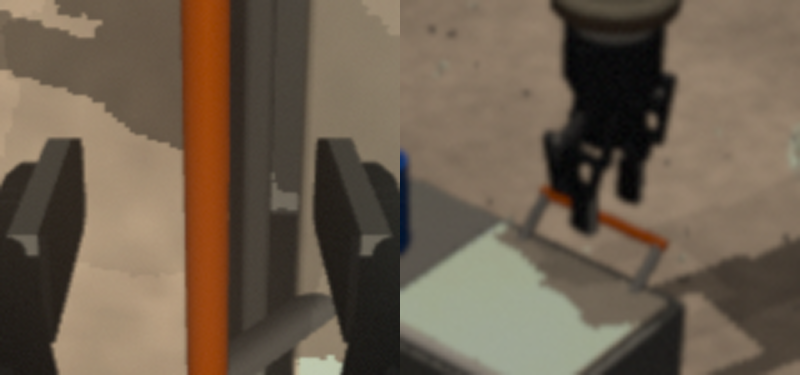

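Emit:
jog_arm --moves '[[[0, 0, -0.5], [0, 0, 0], 5.0], [[0, 0, -0.9], [0, 0, 0], 4.0], [[0, 0, -0.9], [0, 0, 0], 3.0], [[0, 0, -0.9], [0, 0, 0], 2.0], [[0, 0, -0.9], [0, 0, 0], 1.5], [[0, 0, -0.9], [0, 0, 0], 1.0], [[0, 0, -0.9], [0, 0, 0], 0.5], [[0, 0, -0.9], [0, 0, 0], 0], [[0, 0, -0.9], [0, 0, 0], 0], [[0, 0, -0.9], [0, 0, 0], 0]]'

```text
t: 16.95
tool_pos: [446.2, 6.4, 90.2]
tcp_rot: [86.2, 89.8, 5.9]
contact_force: [9.2, 2.4, -3.5]
width: 7.4
```

Run:
```python
from h import *
st=ctrl.sense();print(st['t'],st['tool_pos'],st['contact_force'],st['width'],st['ft_torque'])
im,c=snap('wrist','w11')
a=cv2.resize(im[200:350,200:360],(400,375),interpolation=cv2.INTER_CUBIC)
I,s=snap('scene','scene11')
u,v=307,183;b=cv2.resize(I[v-60:v+45,u-56:u+56],(400,375),interpolation=cv2.INTER_CUBIC)
cv2.imwrite('pics/crop15.png',np.hstack([a,b])[:,:,::-1])
```

```text
16.95 [446.15658464   6.42435353  90.23686191] [ 9.18018577  2.40836359 -3.48253611] 7.364578844574736 [ 0.39846588 -1.55281626  0.07139351]
```

View pics/crop15.png

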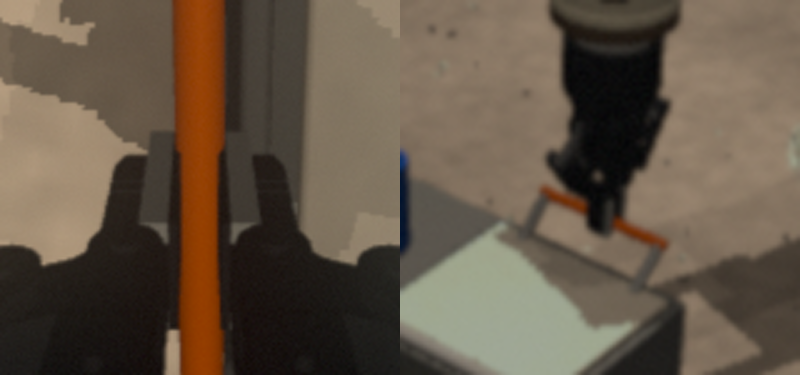

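Emit:
jog_arm --moves '[[[0.2, 0, 0.6], [0, 0, 0], 0], [[0.35, 0.04, 1.2], [0, 0, 0], 0], [[0.7, 0.1, 2.4], [0, 0, 0], 0], [[1.1, 0.18, 3.6], [0, 0, 0], 0], [[1.6, 0.26, 4.7], [0, 0, 0], 0], [[2.15, 0.37, 5.8], [0, 0, 0], 0], [[2.8, 0.48, 6.9], [0, 0, 0], 0], [[3.5, 0.6, 7.9], [0, 0, 0], 0], [[3.5, 0.6, 7.9], [0, 0, 0], 0]]'

```text
t: 18.18
tool_pos: [479.6, 12.3, 170.3]
tcp_rot: [-84.9, 89.9, -165.3]
contact_force: [-14.6, 0.5, 7.0]
width: 7.9
```

Run:
```python
from h import *
st=ctrl.sense();print(st['t'],st['tool_pos'],st['contact_force'],st['width'],st['ft_torque'])
im,c=snap('wrist','w12')
I,s=snap('scene','scene12')
u,v=290,160;b=cv2.resize(I[v-75:v+75,u-100:u+100],(800,600),interpolation=cv2.INTER_CUBIC)
cv2.imwrite('pics/crop16.png',b[:,:,::-1])
```

```text
18.175 [479.63283277  12.32337208 170.30763112] [-14.62624164   0.48428788   6.98022455] 7.910831665566782 [0.04394605 2.52085451 0.11333949]
```

View pics/crop16.png

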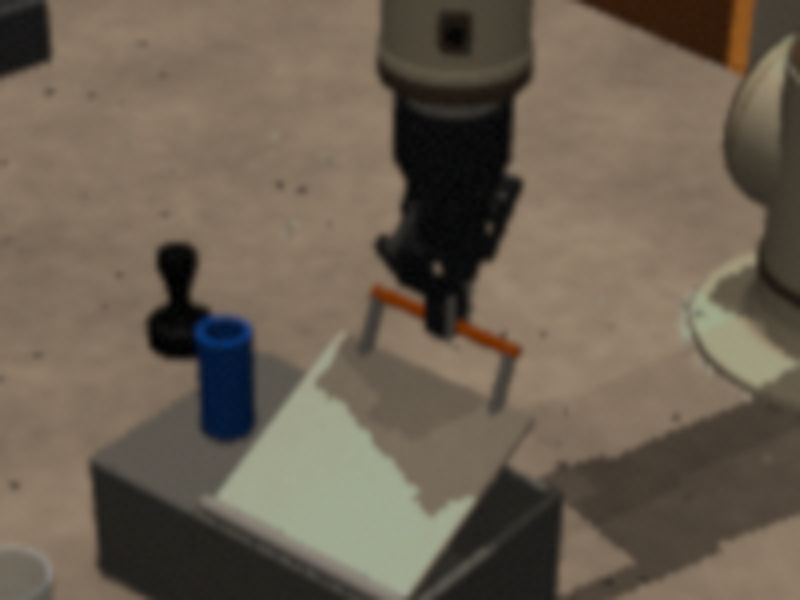

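View pics/w12.png

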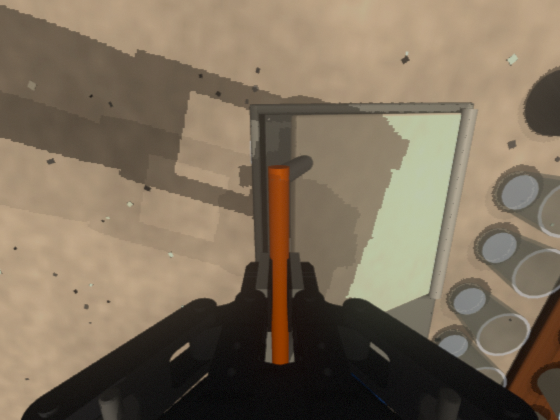

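Emit:
jog_arm --moves '[[[0.65, 0.14, 1.05], [0, 0, 0], 0], [[1.5, 0.29, 1.95], [0, 0, 0], 0], [[2.4, 0.45, 2.8], [0, 0, 0], 0], [[3.4, 0.62, 3.55], [0, 0, 0], 0], [[4.4, 0.8, 4.25], [0, 0, 0], 0], [[5.45, 0.98, 4.9], [0, 0, 0], 0], [[6.55, 1.18, 5.45], [0, 0, 0], 0], [[7.2, 1.3, 5.7], [0, 0, 0], 0], [[7.65, 1.38, 5.9], [0, 0, 0], 0], [[7.65, 1.38, 5.9], [0, 0, 0], 0], [[7.65, 1.38, 5.9], [0, 0, 0], 0]]'

```text
t: 19.65
tool_pos: [557.0, 25.8, 229.9]
tcp_rot: [52.0, 89.9, -28.4]
contact_force: [-8.0, -2.2, 14.1]
width: 7.3
```

Run:
```python
from h import *
st=ctrl.sense();print(st['t'],st['tool_pos'],st['contact_force'],st['width'],st['ft_torque'])
im,c=snap('wrist','w13')
I,s=snap('scene','scene13');J,t=snap('top','top13')
u,v=290,160;b=cv2.resize(I[v-75:v+75,u-100:u+100],(800,600),interpolation=cv2.INTER_CUBIC)
cv2.imwrite('pics/crop17.png',b[:,:,::-1])
yaw=np.radians(10.1);ex=np.array([np.cos(yaw),np.sin(yaw),0]);ey=np.array([-ex[1],ex[0],0])
H=np.array([446,6,134])+175*ex-np.array([0,0,30]);print('hinge',H)
def edge(d):
    a=np.radians(d);return H-ex*150*np.cos(a)+np.array([0,0,150*np.sin(a)])
def bar(d):
    a=np.radians(d)+np.arctan2(30,175);r=np.hypot(30,175);return H-ex*r*np.cos(a)+np.array([0,0,r*np.sin(a)])
for d in(55,57.5,60,62.5,65): print(d,[proj(s,bar(d)+k*60*ey).round(1) for k in(-1,1)],[proj(s,edge(d)+k*82.5*ey).round(1) for k in(-1,1)],[proj(t,bar(d)+k*60*ey).round(1) for k in(-1,1)])
def bars(im,roi):
    h=cv2.cvtColor(im,cv2.COLOR_RGB2HSV);m=cv2.inRange(h,(4,150,70),(17,255,255));k=np.zeros_like(m);k[roi]=1;ys,xs=np.nonzero(m*k)
    for e in(xs.min(),xs.max()): print('end',e,ys[xs==e].mean())
bars(I,np.s_[80:230,240:360]);bars(J,np.s_[150:260,225:320])
# angle from pose change since shut
p0=np.array([446.2,6.4,90.2]);d=st['tool_pos']-p0;B=np.array([-175+d@ex,30+d[2]]);print('r',np.hypot(*B),'deg',np.degrees(np.arctan2(B[1],-B[0])-np.arctan2(30,175)))
```

```text
19.65 [556.97801628  25.78979104 229.85821066] [-8.03540793 -2.15738708 14.07712896] 7.264676680949481 [-0.43102486  1.52549372  0.16225558]
hinge [618.2880565   36.68917707 104.        ]
55 [array([267.1, 150. ]), array([304.3, 166. ])] [array([263.3, 158. ]), array([313.5, 180.2])] [array([296.8, 204. ]), array([243.9, 209.6])]
57.5 [array([265.3, 150.1]), array([302.5, 166.1])] [array([262. , 157.7]), array([312.3, 180. ])] [array([296.5, 200.6]), array([243.5, 206.3])]
60 [array([263.4, 150.2]), array([300.8, 166.4])] [array([260.5, 157.4]), array([311. , 179.8])] [array([296.2, 197.3]), array([243.2, 202.9])]
62.5 [array([261.5, 150.5]), array([298.9, 166.8])] [array([259.1, 157.3]), array([309.6, 179.7])] [array([295.8, 193.8]), array([242.8, 199.5])]
65 [array([259.5, 150.9]), array([297.1, 167.3])] [array([257.5, 157.3]), array([308.2, 179.8])] [array([295.5, 190.4]), array([242.4, 196. ])]
end 264 150.0
end 301 165.5
end 244 203.0
end 292 197.5
r 180.81746522927557 deg 60.03783624759037
```

View pics/crop17.png

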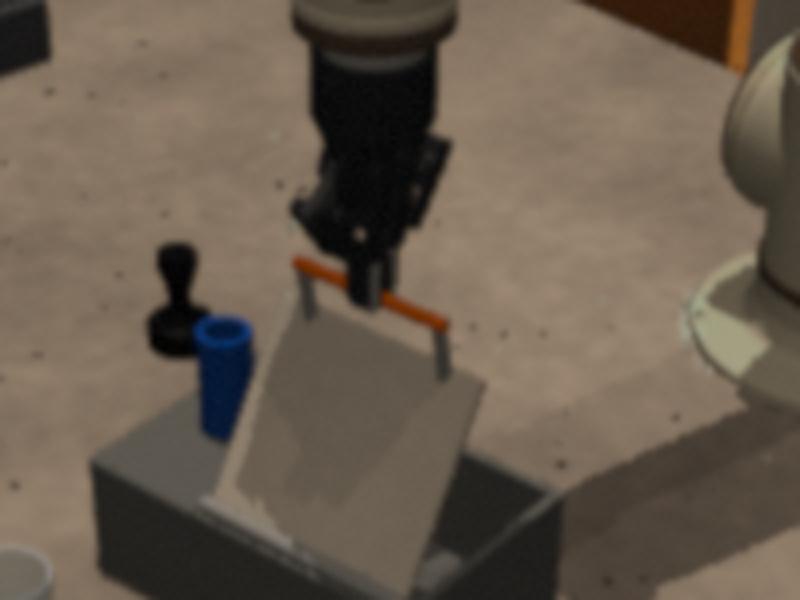

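View pics/w13.png

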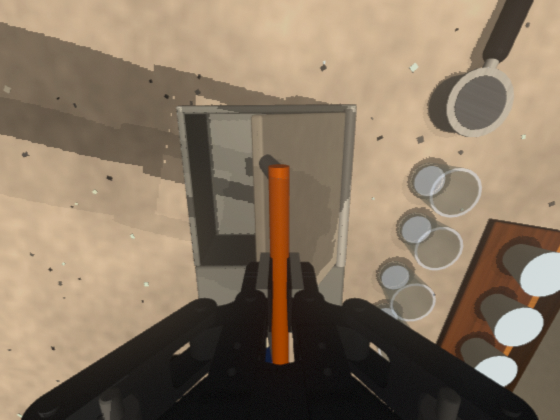

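Emit:
jog_arm --moves '[[[-0.05, 0, 0.15], [0, 0, 0], 0], [[-0.05, 0, 0.15], [0, 0, 0], 0], [[-0.05, 0, 0.15], [0, 0, 0], 0], [[-0.05, 0, 0.15], [0, 0, 0], 0]]'

```text
t: 20.3
tool_pos: [556.1, 25.7, 229.7]
tcp_rot: [5.1, 90.0, -75.3]
contact_force: [-2.6, -4.9, 2.3]
width: 7.1
```

Run:
```python
from h import *
def bars(im,roi):
    h=cv2.cvtColor(im,cv2.COLOR_RGB2HSV);m=cv2.inRange(h,(4,150,70),(17,255,255));k=np.zeros_like(m);k[roi]=1;ys,xs=np.nonzero(m*k)
    for e in(xs.min(),xs.max()): print('end',e,ys[xs==e].mean())
st=ctrl.sense();print(st['t'],st['tool_pos'],st['contact_force'],st['width'],abs(st['joint_velocities']).max())
I,s=snap('scene','scene14');J,t=snap('top','top14')
bars(I,np.s_[80:230,240:360]);bars(J,np.s_[150:260,225:320])
yaw=np.radians(10.1);ex=np.array([np.cos(yaw),np.sin(yaw),0])
p0=np.array([446.2,6.4,90.2]);d=st['tool_pos']-p0;B=np.array([-175+d@ex,30+d[2]]);print('r',np.hypot(*B),'deg',np.degrees(np.arctan2(B[1],-B[0])-np.arctan2(30,175)))
```

```text
20.3 [556.14040505  25.71338895 229.67257951] [-2.5846984  -4.87045316  2.25729719] 7.052637464431253 0.0841476783897768
end 264 150.0
end 301 166.0
end 244 203.0
end 292 198.5
r 180.93513410628196 deg 59.768507735719496
```

View pics/scene14.png

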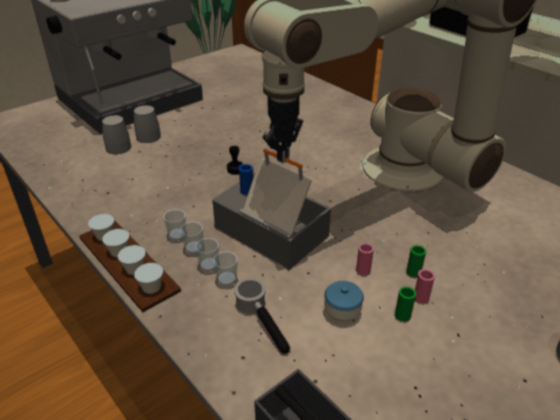

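View pics/top14.png

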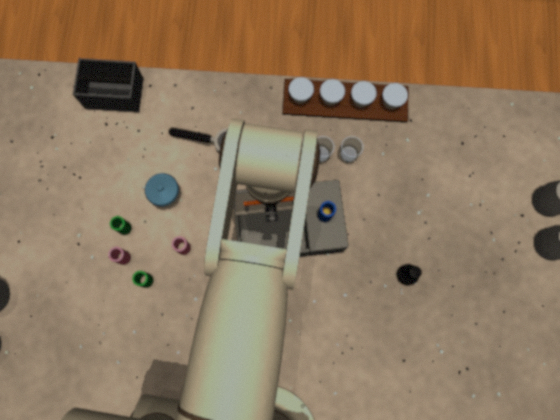

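The flap is steady at about 60°, the sleeve is seated at top (327,211), and everything else is where it was. I'm handing in now.

```bash
python3 -c "
from h import *
print(ctrl.job_done())"
```

```text
the job is handed in; nothing more can be done
None
```

The blue sleeve is fully home on the spigot and released. The flap is raised to about 60° and the gripper is still holding it by the orange bar. I handed the job in at about 20.4 s, well inside the 59 s limit.

**Sleeve:** After release, its rim measured at a height of 180 mm, its foot is on the deck and the brass shows inside the bore. The force reading reached 13.5 N when it touched the deck.

**Flap:** The last tool pose gives 59.8°, and the bar's ends in the scene and top views match 60° to within about 1°. The arm was still, with only about 6 N on the tool.

**Other objects:** The tumblers, portafilter, tamper, sugar bowl and the green and pink look-alikes look unmoved in the final pictures. The arm hid part of the tumbler row and the portafilter from the top view, but they are visible in the scene view.

**Checks that failed or disagreed:**
- My first grip on the bar closed on nothing. In the images the real fingertips sat about 31 mm behind the reported tool point, so I reopened, went lower and gripped it properly.
- The reported finger opening was 35 mm on the 40 mm sleeve and 7 mm on the 10 mm bar, so it reads low when gripping.
- The tool position gave an arc radius of about 181 mm instead of 178 mm, so the bar probably slid slightly between the pads. The pictures confirm the angle independently.

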